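Zero-check a coating gauge and hold it square on the marked spot of a tilted panel

TASK

Lift the pen-shaped coating thickness gauge out of its stand and check its zero: press it, upright, on the bare steel disc of the stand until the sprung nose is about half in, and hold it still there for a second. Then measure the coated panel on the tilting table: set the gauge in the middle of the drawn ring, square to the sloping panel, press gently until the nose is again about half in, and finish while still holding it there. Do not bump the panel or its table with anything else or change its slope, and leave the other things on the bench where they are.

Things in the scene. Friction and masses are not known exactly. Their poses are not given: they have to be found in the camera images.
- gauge: Loose pen-shaped grey gauge, about 0.1 kg: round barrel 24 mm in diameter, 105 mm long, thin steel nose below. Origin: centre of the barrel's lower shoulder; z runs up along the barrel. Stands upright in the stand's sleeve, lowest 28 mm of the barrel inside, nose hanging free; pulls straight up. Ribbed grip 40 to 72 mm above the origin. Round: its yaw does not matter.
- gauge_tip (a point): Centre of the flat end of the gauge's steel nose (10 mm in diameter), 16 mm below the gauge's origin while the nose is out.
- gauge_nose (a joint): How far the sprung nose is pushed into the barrel, m: 0 fully out, 0.008 bottomed; half in is 0.004. It starts to move at 2.1 N and takes 0.7 N more per mm (4.9 N at half, 7.7 N bottomed).
- gauge_stand: Fixed dark steel stand, 74 x 132 mm base with its top at z = 14 mm. Origin: centre of its underside; y runs along its length. On its +y half (x 0, y 34 mm) an upright aluminium sleeve, 37 mm outside, 27 mm inside, its rim at 60 mm; on its -y half the zero disc.
- zero_disc (a point): Centre of the top face of the bare steel zero disc in the stand, 30 mm in diameter, level, 18 mm above the bench, 68 mm from the sleeve's axis; z points up.
- tilt_table: Tilting sample table: fixed grey base 128 x 150 mm, hinged dark steel top 116 x 158 mm and, clipped on the top, a white coated steel panel 100 x 146 x 2 mm. Origin: centre of the base's underside. The low, hinged edge is at the base's -x side, 30 mm high; the top and panel rise from there towards +x.
- table_top (a joint): Slope of the table top, rad, 0 level; set somewhere between 0.2 and 0.48 and held stiffly by its side locks (it stands light pushes, under 20 N).
- mark (a point): Centre of the black ring (3 mm line, 23 mm in diameter at its middle) drawn on the upper face of the panel; z points out of the face, square to it, x up the slope.
- jar_1: Small brown sample jar with a white lid, 53 mm in diameter, 62 mm high, standing loose behind the stand. Origin: centre of its underside. To be left alone.
- marker: Blue pen, 13 x 138 mm, lying loose in front of the tilting table. Origin: centre of its underside. To be left alone.
- beaker_0: Clear beaker, 70 mm wide and high, standing loose at the back left of the bench. Origin: centre of its underside. To be left alone.
- syringe: Plastic syringe, 122 mm long, 28 mm across, lying loose at the back of the bench. Origin: centre of its underside. To be left alone.
Mind the look-alikes: they are no part of the job. What is shaped like the gauge but blue or green is not meant.

How it is judged:
On the way:
1. zero check: the gauge is held upright with its nose on the steel disc, pressed in 1.5 to 6.5 mm, for half a second (distance between gauge_tip and zero_disc below 0.009 m and value of joint gauge_nose between 0.0015 and 0.0065 m and angle between gauge's own z axis and vertical below 0.12 rad and contact force between gauge and gauge_stand above 1 N and contact force between the fingers and gauge above 2 N), for 0.5 s.
At the end, for the whole second after the job is handed in: Gripper holds the gauge at rest, tip on the panel within 6 mm of the ring's centre, within 0.12 rad of square, nose in 1.5 to 6.5 mm (1 to 12 N); robot off the table, mark moved under 4 mm, jar, pen, beaker and syringe under 20 mm (distance between gauge_tip and mark below 0.006 m and angle between the z axis of gauge and the z axis of mark, either way round below 0.12 rad and value of joint gauge_nose between 0.0015 and 0.0065 m and contact force between gauge and tilt_table between 1 and 12 N and contact force between the fingers and gauge above 2 N and contact force between each of the arm, the fingers and tilt_table below 0.5 N and linear speed of gauge below 0.01 m/s and distance of mark from where it was at the start of the episode below 0.004 m and distance of each of jar_1, marker, beaker_0, syringe from where it was at the start of the episode below 0.02 m); the arm keeps its last pose, push and grip.
It fails at once if the gauge is driven into the panel with more than 20 N (contact force between gauge and tilt_table above 20 N).
It fails at once if the robot itself touches the panel or its table with more than 2 N (contact force between any of the fingers, the arm and tilt_table above 2 N).
It fails at once if the slope of the table is changed (the mark moves more than 5 mm) (distance of mark from where it was at the start of the episode above 0.005 m).
It fails at once if jar, pen, beaker or syringe pushed more than 30 mm (distance of any of jar_1, marker, beaker_0, syringe from where it was at the start of the episode above 0.03 m).
It also fails if it takes over 48 s, if anything falls off the work surface, if the arm or the gripper's body presses on something with over 40 N, if the wrist force passes 120 N, or if a joint passes its speed limit or range.

ROBOT

A 6-joint arm with a two-finger parallel gripper is mounted at the origin on a cart in front of the work surface, level with it; the furniture and walls round the work are solid. World frame = base frame: x ahead of the robot, y to its left, z up, the work surface at z = 0. Lengths are in m, angles in rad, forces in N, time in s.
With the tool pointing down it reaches from about 0.35 to 1 m from the base axis. Payload 7.1 kg.
Tool frame: the origin (TCP) lies between the finger pads; the fingertips stand 22 mm ahead of it and the grasp point (between the pads) lies 3 mm ahead of it; z points along the fingers, y is the line along which they close (so a half turn about z gives the same grasp; the last joint's range is limited). The gripper opens to 85 mm and grips with 20 to 120 N. Pads are 22 mm wide; open, the fingers measure 114 mm over their backs; the gripper's body (76 mm by 85 mm) begins 54 mm behind the grasp point. The pads swing forward as they close: fully open they stand 13 mm farther back than shut.
Start: joints at [1.249, 0.423, 1.63, -0, 1.089, -0.019], TCP at [0.186, 0.597, 0.253] pointing down, gripper open.
Joint ranges: [-3, 3], [-0.9, 2.11], [0.09, 2.58], [-1.31, 4.45], [0.11, 2.69], [-2.54, 2.54]. Speed limits (rad/s): [2.39, 2.39, 3.01, 3.14, 3.14, 3.14].

INTERFACE

Orientations are given as a rotation vector (axis times angle).
In Python, from rig import manip gives the robot as it stands. The module is installed in compiled form; this text tells all that it offers. Calls block until the motion is done:
- manip.move_to(position, orientation): joint-space move of the TCP to a pose.
- manip.servo_line(position, orientation=None, rate=0.15): straight line of the TCP; orientation=None keeps the orientation; rate is the mean speed in m/s.
- manip.set_joints(angles): joint-space move.
- manip.command_gripper(opening, f_grip=None): finger opening in m; f_grip is the grip in N (None keeps the last); returns when the fingers have stopped.
- manip.hold(seconds).
- manip.solve_ik(position, orientation): joint angles nearest the present ones, or None.
- manip.camera(name): name is "side" or "top" or "wrist"; returns a dict with "image" (420x560x3 uint8, red, green, blue), "fx", "fy", "cx", "cy" (pixels), "cam_to_world" (4x4, takes a point from camera to world coordinates); the wrist camera has in their place "mount" (4x4, takes a point from camera to tool coordinates, whose origin is the TCP and whose axes are the flange's). Camera axes: x right, y down, z forward; pixel columns grow to the right and rows downward; lengths in m; the calibration is good to about 2 mm. A picture is of the moment at which its call begins: read the wrist's pose just before it. There is no depth.
A pose or a line that the arm cannot do raises manip.IKError and nothing moves.
- manip.sign_off(): hands the job in; it is judged then, once.
Readings, each from a call of its own:
- manip.get_time(): time.
- manip.get_joint_positions(): joint angles.
- manip.get_joint_vel(): joint speeds.
- manip.get_tau(): joint torques, N m.
- manip.get_position(): TCP position.
- manip.get_ee_rot(): TCP orientation.
- manip.get_contact_force(): force on the tool from outside, world axes, zero at the start.
- manip.get_torque(): the same for the moment, N m.
- manip.get_width(): finger opening in m.
- manip.get_grip_force(): force on a finger pad.
Only numpy, scipy, OpenCV 4.12 (cv2) and the standard library are available. Lean on these libraries where they do the work, as an engineer would, in place of code of your own. Each camera call takes 0.05 s, during which the arm holds its last target. There are 200 camera calls.

## Working session

There is one attempt and no reset: what is moved stays moved. The work goes in short steps, each a Python script; the robot and the scene stay as the last script left them, time stands still between calls to the robot, and variables do not carry over. Pictures are saved under pics/ and viewed, at most 10 in all, crops included, and the job is handed in when it is done.

```bash
mkdir -p pics
cat > h.py <<'E'
import numpy as np, cv2
from scipy.spatial.transform import Rotation as R
from rig import manip
def T():
    M=np.eye(4); M[:3,:3]=R.from_rotvec(manip.get_ee_rot()).as_matrix(); M[:3,3]=manip.get_position(); return M
def shot(name,fn=None):
    t=T(); c=manip.camera(name)
    c['M']=np.array(c['cam_to_world']) if 'cam_to_world' in c else t@np.array(c['mount'])
    if fn: cv2.imwrite(f'pics/{fn}.png',c['image'][:,:,::-1]); c2={k:v for k,v in c.items()}; np.save(f'pics/{fn}.npy',c2,allow_pickle=True)
    return c
def load(fn): return np.load(f'pics/{fn}.npy',allow_pickle=True).item()
def ray(c,u,v):
    d=c['M'][:3,:3]@np.array([(u-c['cx'])/c['fx'],(v-c['cy'])/c['fy'],1]); return c['M'][:3,3],d/np.linalg.norm(d)
def onz(c,u,v,z):
    o,d=ray(c,u,v); return o+d*(z-o[2])/d[2]
def proj(c,p):
    q=np.linalg.inv(c['M'])@np.append(p,1); return np.array([c['fx']*q[0]/q[2]+c['cx'],c['fy']*q[1]/q[2]+c['cy']])
def tri(rays):
    A=np.zeros((3,3)); b=np.zeros(3)
    for o,d in rays:
        P=np.eye(3)-np.outer(d,d); A+=P; b+=P@o
    p=np.linalg.solve(A,b); return p,[np.linalg.norm((np.eye(3)-np.outer(d,d))@(p-o)) for o,d in rays]
E
python3 - <<'E'
from h import *
for n in ('side','top','wrist'):
    c=shot(n,n+'0'); print(n,c['fx'],np.round(c['M'],3).tolist())
a=[load(n+'0')['image'] for n in ('top','side')]
print(R.from_rotvec(manip.get_ee_rot()).as_matrix().round(3).tolist(), manip.get_time(), manip.get_width())
E
```

```text
side 488.14716440358814 [[0.943, -0.166, 0.287, 0.257], [-0.331, -0.517, 0.789, -0.753], [0.018, -0.84, -0.543, 0.615], [0.0, 0.0, 0.0, 1.0]]
top 389.48197834171583 [[-0.012, -0.985, 0.174, 0.393], [-1.0, 0.012, -0.004, 0.059], [0.002, -0.174, -0.985, 0.954], [0.0, 0.0, 0.0, 1.0]]
wrist 298.48341230787304 [[0.299, 0.906, 0.299, 0.109], [0.954, -0.283, -0.095, 0.62], [-0.002, 0.314, -0.949, 0.373], [0.0, 0.0, 0.0, 1.0]]
[[-0.955, 0.298, -0.0], [0.298, 0.955, -0.001], [0.0, -0.001, -1.0]] 0.15 0.08544374947315793
```

View pics/top0.png

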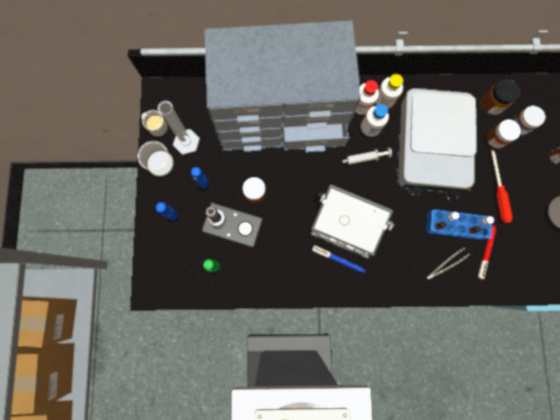

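View pics/side0.png

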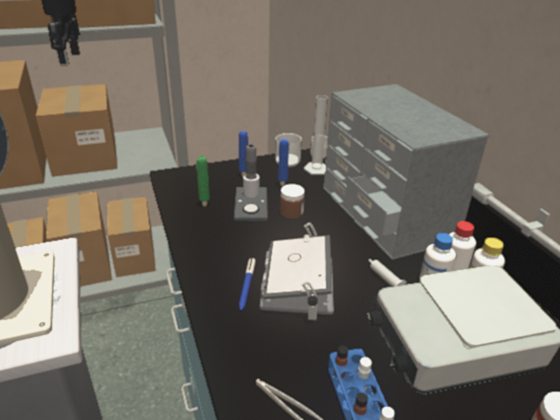

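The top view shows the gauge near (212,212), the zero disc at (245,229) and the ring at (345,220). In the side view they are at (251,160), (251,209) and (294,257). Next step: coarse triangulation from these pixels.

Run:
```python
from h import *
t,s=load('top0'),load('side0')
def cen(c,u,v,r,f):
    im=c['image'][v-r:v+r+1,u-r:u+r+1]; g=cv2.cvtColor(im,cv2.COLOR_RGB2GRAY); m=f(g).astype(np.uint8)
    n,l,st,ce=cv2.connectedComponentsWithStats(m); 
    return [(st[i,4],(ce[i]+[u-r,v-r]).round(1).tolist()) for i in range(1,n) if st[i,4]>8]
print('disc',cen(t,245,229,8,lambda g:g>140),cen(s,251,209,10,lambda g:g>140))
print('ring',cen(t,345,220,9,lambda g:g<190),cen(s,294,257,12,lambda g:g<190))
D=onz(t,245.5,229,.018);D2=onz(s,251,209,.018);print('disc',D,D2)
M,e=tri([ray(t,345,220),ray(s,294.5,257.5)]);print('mark',M,e)
for n,c in(('t',t),('s',s)):
    g=cv2.cvtColor(c['image'],cv2.COLOR_RGB2GRAY); m=(g>175).astype(np.uint8)
    n_,l,st,ce=cv2.connectedComponentsWithStats(m); u,v=(335,215) if n=='t' else (285,262)
    k=(l==l[v,u]).astype(np.uint8); cs,_=cv2.findContours(k,0,2); cc=max(cs,key=cv2.contourArea)
    print(n,st[l[v,u]],cv2.approxPolyDP(cc,6,True)[:,0].tolist())
for p in ([212,211],):
    print('gauge top at z .137:',onz(t,*p,.137))
print('gauge side top',onz(s,251,147,.137),'sleeve rim',onz(s,251,178,.06))
for n in((211,265),(200,172),(166,208)): print(n,onz(t,*n,.1))
print('jar',onz(t,254,188,.062),'marker',onz(t,315,249,.01),onz(t,364,270,.01))
```

```text
disc [(np.int32(154), [244.8, 228.2])] [(np.int32(91), [250.4, 207.5])]
ring [] []
disc [0.52076393 0.12591238 0.018     ] [0.52056155 0.12180228 0.018     ]
mark [ 0.53370507 -0.10940178  0.05342621] [np.float64(0.0007169516611146064), np.float64(0.000716951661114728)]
t [ 315  189   75   64 2869] [[330, 189], [315, 228], [371, 252], [389, 213]]
s [ 267  235   59   58 2853] [[324, 237], [274, 241], [267, 292], [304, 290], [303, 283], [309, 289], [306, 282], [324, 288]]
gauge top at z .137: [0.54401668 0.18885319 0.137     ]
gauge side top [0.54190293 0.18804785 0.137     ] sleeve rim [0.54028735 0.18489919 0.06      ]
(211, 265) [0.43145346 0.19502035 0.1       ]
(200, 172) [0.64116106 0.22335651 0.1       ]
(166, 208) [0.55888575 0.29741273 0.1       ]
jar [0.61178561 0.1028578  0.062     ] marker [ 0.47099038 -0.04191495  0.01      ] [ 0.4191998  -0.15806925  0.01      ]
```

```bash
python3 - <<'E'
import cv2,numpy as np
a=cv2.imread('pics/top0.png')[140:290,150:400];b=cv2.imread('pics/side0.png')[130:330,190:350]
cv2.imwrite('pics/c1.png',np.hstack([cv2.resize(a,None,fx=2,fy=2,interpolation=2)[:300],cv2.resize(b,(240,300),interpolation=2)]))
E
python3 - <<'E'
from h import *
def rot(a): # tool x axis horizontal at angle a, z down
    x=np.array([np.cos(a),np.sin(a),0]); z=np.array([0,0,-1.]); return R.from_matrix(np.c_[x,np.cross(z,x),z]).as_rotvec()
v=rot(np.pi)
for fn,p in (('w1',(.55,.19,.22)),('w2',(.55,.10,.22)),('w3',(.55,-.05,.2)),('w4',(.55,-.16,.2))):
    q=manip.solve_ik(p,v); print(q if q is None else np.round(q,2))
    manip.move_to(p,v); shot('wrist',fn); print(manip.get_time())
a=[cv2.resize(cv2.imread(f'pics/w{i}.png'),(400,300)) for i in (1,2,3,4)]
cv2.imwrite('pics/c2.png',np.vstack([np.hstack(a[:2]),np.hstack(a[2:])]))
E
```

```text
[ 0.31  0.4   1.75 -0.    0.99 -1.26]
2.175
[ 0.16  0.37  1.8  -0.    0.97 -1.41]
2.675
[-0.11  0.39  1.83 -0.    0.92 -1.68]
3.3833
[-0.3   0.41  1.79 -0.    0.94 -1.87]
3.95
```

View pics/c2.png

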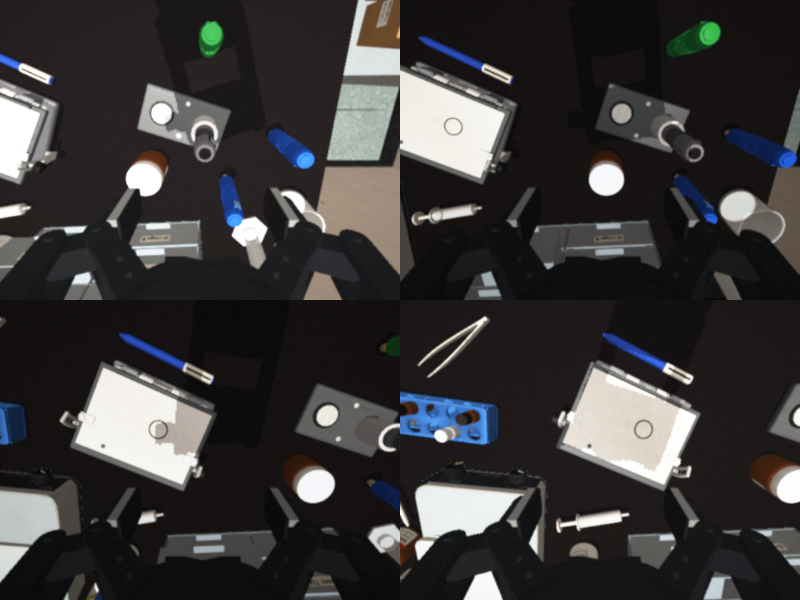

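The near (hinged) side of the table faces the robot. In full-size pixels the ring is at about w2 (635,177), w3 (221,181) and w4 (341,181), with the disc at w1 (225,158) and w2 (309,158). The gauge top is at w1 (287,212) and w2 (412,213).

Run:
```python
from h import *
G={f:cv2.cvtColor(load(f)['image'],cv2.COLOR_RGB2GRAY) for f in('w1','w2','w3','w4','top0','side0')}
C={f:load(f) for f in G}
def ring(f,u,v,r):
    g=cv2.resize(G[f][v-r:v+r+1,u-r:u+r+1],None,fx=4,fy=4,interpolation=cv2.INTER_CUBIC)
    m=cv2.adaptiveThreshold(g,1,0,1,81,25)
    cs,h=cv2.findContours(m,cv2.RETR_EXTERNAL,cv2.CHAIN_APPROX_NONE); c=max(cs,key=lambda c:cv2.boundingRect(c)[2]*cv2.boundingRect(c)[3])
    e=cv2.fitEllipse(cv2.convexHull(c)); return (np.array(e[0])+.5)/4-.5+[u-r,v-r],np.array(e[1])/4
rs=[]
for f,u,v,r in(('w2',74,177,20),('w3',221,181,18),('w4',340,181,18),('top0',345,220,9),('side0',294,257,11)):
    p,ax=ring(f,u,v,r); print(f,p.round(1),ax.round(1)); rs.append(ray(C[f],*p))
M,e=tri(rs[:3]);print('mark wrist',M.round(4),np.round(e,4)); print('mark top/side',tri(rs[3:])[0].round(4)); print('all',tri(rs)[0].round(4),np.round(tri(rs)[1],4))
Q={}
for f,s in(('w3',(200,160)),('w4',(320,160))):
    m=(G[f]>105).astype(np.uint8); n,l,st,ce=cv2.connectedComponentsWithStats(m); k=(l==l[s[1],s[0]]).astype(np.uint8)
    k=cv2.morphologyEx(cv2.morphologyEx(k,cv2.MORPH_CLOSE,np.ones((15,15))),cv2.MORPH_OPEN,np.ones((25,25)))
    cs,_=cv2.findContours(k,0,2); c=max(cs,key=cv2.contourArea); b=cv2.approxPolyDP(c,12,True)[:,0]
    print(f,cv2.contourArea(c),b.tolist()); Q[f]=b
def disc(f,u,v,r):
    m=(G[f][v-r:v+r+1,u-r:u+r+1]>140).astype(np.uint8); cs,_=cv2.findContours(m,0,1); c=max(cs,key=cv2.contourArea); e=cv2.fitEllipse(cv2.convexHull(c)); return np.array(e[0])+[u-r,v-r],e[1]
ds=[]
for f,u,v in(('w1',225,158),('w2',309,158),('w3',458,162)):
    p,ax=disc(f,u,v,22); ds.append(ray(C[f],*p)); print('disc',f,p.round(1),np.round(ax,1),onz(C[f],*p,.018).round(4))
print('disc tri',tri(ds)[0].round(4))
a=[cv2.resize(C[f]['image'][v:v+100,u:u+110,::-1],None,fx=3.5,fy=4,interpolation=2) for f,u,v in(('w1',230,140),('w2',340,140))]
cv2.imwrite('pics/c3.png',np.hstack(a))
```

```text
w2 [ 74.2 176.6] [25.1 27.7]
w3 [221.4 181. ] [27.9 28. ]
w4 [340.5 180.8] [26.9 27.9]
top0 [343.5 224.4] [1.3 2.4]
side0 [294.1 257.2] [ 8.5 14.3]
mark wrist [ 0.5334 -0.1072  0.0519] [0.0001 0.0002 0.0001]
mark top/side [ 0.5284 -0.1071  0.0525]
all [ 0.5314 -0.1069  0.0525] [0.0019 0.0019 0.0019 0.0072 0.0016]
w3 19265.0 [[140, 102], [107, 205], [234, 257], [276, 248], [288, 158]]
w4 21202.5 [[266, 91], [229, 155], [229, 209], [348, 258], [393, 248], [407, 147]]
disc w1 [221.  154.6] [51.  62.5] [0.5169 0.123  0.018 ]
disc w2 [309.9 158.5] [25.3 26.2] [0.5213 0.1278 0.018 ]
disc w3 [457.8 161.5] [27.1 31.9] [0.5214 0.1276 0.018 ]
disc tri [0.519  0.1253 0.0235]
```

View pics/c3.png

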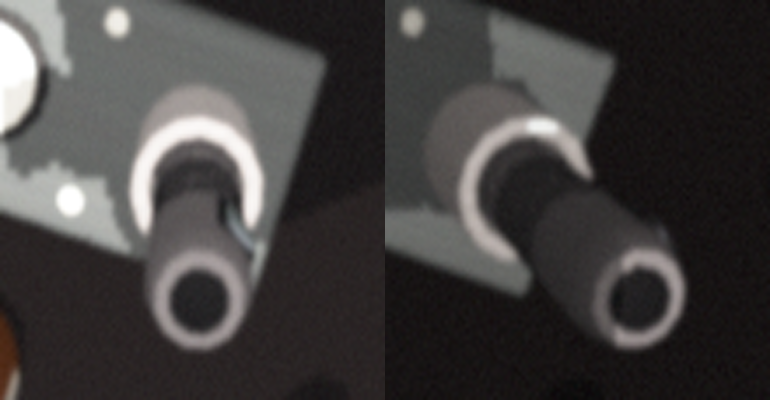

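The crop shows the gauge's top rim centred at w1 (286,215) and w2 (412,215), and the sleeve rim at w1 (286,187) and w2 (381,187). Now a closer look at the panel's corners.

Run:
```python
from h import *
C={f:load(f) for f in('w1','w2','w3','w4')}
for n,a,b,z in(('top',(286,215),(412.3,215),.137),('rim',(286,187),(380.6,187.5),.06)):
    print(n,tri([ray(C['w1'],*a),ray(C['w2'],*b)])[0].round(4),onz(C['w1'],*a,z).round(4),onz(C['w2'],*b,z).round(4))
print(C['w1']['M'].round(3).tolist())
a=[cv2.resize(C[f]['image'][70:270,u:u+205,::-1],None,fx=1.95,fy=3,interpolation=2) for f,u in(('w3',95),('w4',210))]
cv2.imwrite('pics/c4.png',np.hstack(a))
```

```text
top [0.5425 0.1922 0.1384] [0.5428 0.1922 0.137 ] [0.5431 0.1928 0.137 ]
rim [0.5418 0.1927 0.0622] [0.5419 0.1927 0.06  ] [0.5428 0.1935 0.06  ]
[[-0.0, 0.949, 0.314, 0.469], [1.0, 0.0, 0.0, 0.19], [-0.0, 0.314, -0.949, 0.341], [0.0, 0.0, 0.0, 1.0]]
```

View pics/c4.png

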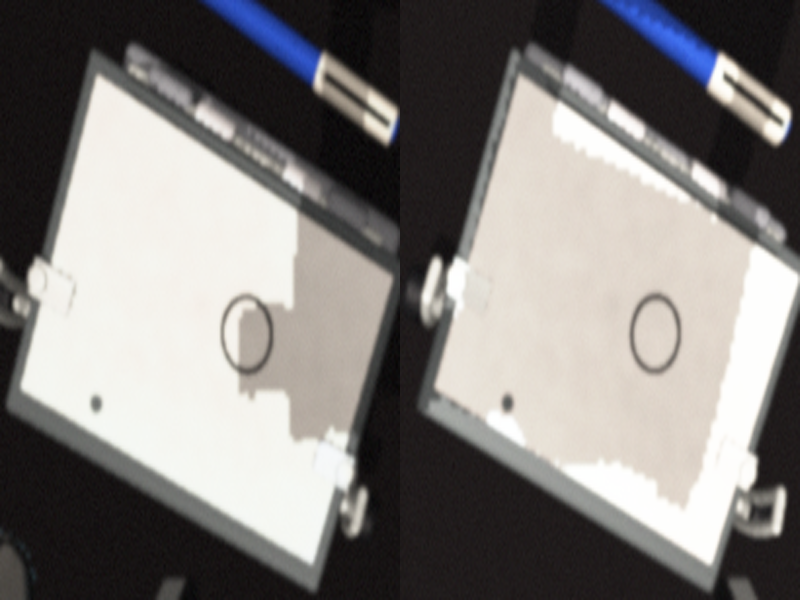

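Panel corners in the crop, clockwise from the top left: left view (100,72), (395,275), (313,567), (22,392); right view (517,73), (797,268), (714,567), (434,400). I can triangulate these into a plane.

Run:
```python
from h import *
C={f:load(f) for f in('w1','w2','w3','w4')}
A=np.array([(100,72),(395,275),(313,567),(22,392),(97,404)]);B=np.array([(117,73),(397,268),(314,567),(34,400),(108,404)])
P=[];
for a,b in zip(A,B):
    p,e=tri([ray(C['w3'],*(a/[1.95,3]+[95,70])),ray(C['w4'],*(b/[1.95,3]+[210,70]))]); P.append(p); print(p.round(4),round(e[0],4))
P=np.array(P); M=np.array([.5334,-.1072,.0519])
for k in range(4): print('edge',np.linalg.norm(P[k]-P[(k+1)%4]).round(4))
Q=np.vstack([P,M]); c=Q.mean(0); n=np.linalg.svd(Q-c)[2][2]; n*=np.sign(n[2]); print('n',n.round(3),'tilt',np.arccos(n[2]).round(3),'az',np.arctan2(-n[1],-n[0]).round(3),'resid',((Q-c)@n).round(4))
# constrained: level long edges
x=(P[2]+P[3]-P[0]-P[1])/2; y=(P[0]+P[3]-P[1]-P[2])/2; print('x',x,'slope',np.arcsin(x[2]/np.linalg.norm(x)), 'az x',np.arctan2(x[1],x[0]),'az from y',np.arctan2(y[1],y[0])-np.pi/2+np.pi)
# disc with gauge rim
g=cv2.cvtColor(C['w1']['image'],cv2.COLOR_RGB2GRAY)
m=cv2.inRange(g[138:180,203:247],150,255); n_,l,st,ce=cv2.connectedComponentsWithStats(m); print(st.tolist(),(ce+[203,138]).round(1).tolist())
# disc fit by smaller windows
for f,u,v in(('w1',225,158),('w2',309,158),('w3',458,162)):
    G=cv2.cvtColor(C[f]['image'],cv2.COLOR_RGB2GRAY)[v-22:v+23,u-22:u+23]; h=cv2.HoughCircles(cv2.resize(G,None,fx=4,fy=4,interpolation=2),3,1,200,param1=150,param2=.5,minRadius=40,maxRadius=66)
    if h is not None: p=(h[0,0,:2]+.5)/4-.5+[u-22,v-22]; print(f,p,h[0,0,2]/4,onz(C[f],*p,.018).round(4))
```

```text
[ 0.4579 -0.1719  0.0368] 0.0002
[ 0.517  -0.0364  0.0378] 0.0011
[ 0.6064 -0.0765  0.0662] 0.0
[ 0.5508 -0.2109  0.0617] 0.0013
[ 0.5534 -0.1765  0.0613] 0.0
edge 0.1479
edge 0.102
edge 0.1456
edge 0.1038
n [-0.246  0.084  0.966] tilt 0.263 az -0.329 resid [ 0.0005 -0.0016  0.0004 -0.0015  0.0003  0.002 ]
x [ 0.09112287 -0.03950407  0.02666458] slope 0.2622930882326447 az x -0.4090694254829581 az from y -0.4018687028299688
[[6, 0, 38, 42, 441], [0, 0, 44, 42, 715], [8, 6, 30, 30, 692]] [[233.2, 163.2], [218.1, 155.7], [225.6, 158.4]]
w1 [225.75 158.5 ] 14.375 [0.5211 0.1278 0.018 ]
w2 [309.5  158.75] 13.925 [0.5216 0.1274 0.018 ]
w3 [456.25 162.  ] 14.125 [0.5219 0.1261 0.018 ]
```

```bash
cat >> h.py <<'E'
def ori(z,xh):
    z=np.array(z,float)/np.linalg.norm(z); x=np.array(xh,float); x-=z*(x@z); x/=np.linalg.norm(x)
    return R.from_matrix(np.c_[x,np.cross(z,x),z]).as_rotvec()
def force(n=6):
    f=[]
    for _ in range(n): f.append(manip.get_contact_force()); manip.hold(.03)
    return np.mean(f,0)
def press(p0,n,ori,base,start,target=4.9,lo=-.014,step=.0005):
    """p0: TCP at expected contact, n: outward normal; push along -n until the force change reaches target"""
    s=start
    while s>lo:
        s-=step; manip.servo_line(p0+s*n,ori,rate=.01); manip.hold(.05)
        f=(force(3)-base)@n
        if f>target-.2: break
    return s,f
E
python3 - <<'E'
from h import *
v=ori([0,0,-1],[-1,0,0]); g=np.array([.5425,.1925])
n=np.array([-np.sin(.262)*np.cos(-.405),-np.sin(.262)*np.sin(-.405),np.cos(.262)])
print(n, np.round(manip.solve_ik(np.array([.5334,-.1072,.0519])+n*.09,ori(-n,[-np.cos(.405),np.sin(.405),0])),2))
manip.command_gripper(.055,f_grip=50)
manip.move_to((*g,.19),v); manip.servo_line((*g,.0925),v,rate=.08)
print(force(3)); manip.command_gripper(.0,f_grip=50); print(manip.get_width(),manip.get_grip_force(),manip.get_position(),force(3),manip.get_time())
manip.servo_line((*g,.15),v,rate=.06); print(force(),manip.get_width(),manip.get_time())
shot('side','side1'); shot('wrist','w5')
a=cv2.imread('pics/side1.png')[60:240,150:350]; b=cv2.imread('pics/w5.png')[100:380,130:430]
cv2.imwrite('pics/c5.png',np.hstack([cv2.resize(a,(400,360)),cv2.resize(b,(386,360))]))
E
```

```text
[-0.2380593   0.10205591  0.96587388] [-0.18  0.38  2.09 -0.14  0.42 -1.23]
[-0.23000417  0.17280058 -0.24183274]
0.023183837340155816 48.69154930114746 [0.54266586 0.19254348 0.09287915] [-0.89697833  0.14908122  5.35946497] 7.6417
[-0.14686483 -0.19596317 -0.84993903] 0.022952573581791227 8.95
```

View pics/c5.png

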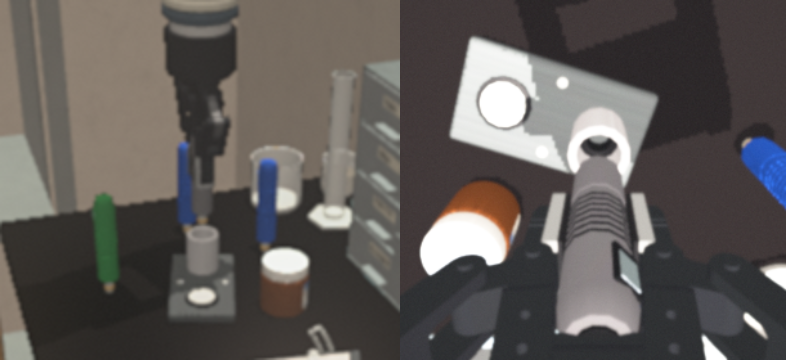

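The gauge is out of the sleeve, upright between the pads, and weighs 0.85 N. The disc is next.

Run:
```python
from h import *
v=ori([0,0,-1],[-1,0,0]); d=np.array([.5213,.1275]); n=np.array([0,0,1.])
manip.servo_line((*d,.15),v,rate=.1); base=force(); p0=np.array([*d,.0945]); print(base,manip.get_time())
manip.servo_line(p0+.003*n,v,rate=.06); print(force(3)-base)
s,f=press(p0,n,v,base,.003,step=.0007); print(s,f,manip.get_position(),manip.get_time())
for _ in range(3): manip.hold(.4); print(force(3)-base)
shot('side','side2'); c=cv2.imread('pics/side2.png')[100:240,170:330]; cv2.imwrite('pics/c6.png',cv2.resize(c,(640,560)))
print(manip.get_time(),manip.get_torque())
```

```text
[-0.19692275 -0.00792876 -1.01008032] 10.0833
[ 0.15104209 -0.33745836  0.3994959 ]
-0.004 5.135693178357198 [0.52133574 0.12751944 0.09051506] 15.2083
[0.80534679 0.87729104 5.12321674]
[0.96105751 0.44637997 5.80984461]
[1.05792255 0.81296392 5.60503465]
16.7583 [ 0.1125661  -0.16818122  0.07017275]
```

View pics/c6.png

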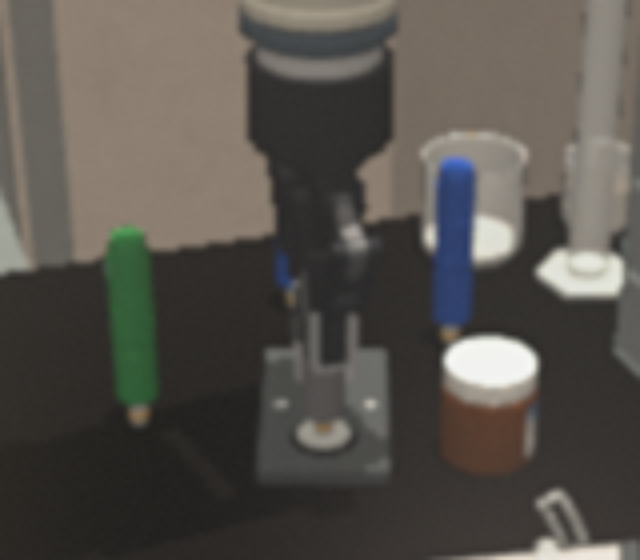

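The nose sits centred on the disc, upright, at about 5.5 N, and the height matches half in. On to the panel.

Run:
```python
from h import *
a,t=-.405,.262
n=np.array([-np.sin(t)*np.cos(a),-np.sin(t)*np.sin(a),np.cos(t)]); v=ori(-n,[-np.cos(a),-np.sin(a),0]); M=np.array([.5334,-.1072,.0519]); p0=M+.0765*n
manip.servo_line((.5213,.1275,.2),rate=.12)
manip.move_to(p0+.06*n,v); manip.servo_line(p0+.006*n,v,rate=.06); manip.hold(.3); print(force(10),manip.get_time(),manip.get_position()-p0-.006*n)
shot('side','side3'); shot('top','top3'); shot('wrist','w6')
c=cv2.imread('pics/side3.png')[190:310,230:360]; b=cv2.imread('pics/w6.png')[60:340,130:430]
cv2.imwrite('pics/c7.png',np.hstack([cv2.resize(c,(390,360),interpolation=2),cv2.resize(b,(386,360))]))
```

```text
[ 0.03257197  0.12732945 -0.8073628 ] 20.4 [ 1.58073675e-05 -7.95527064e-06  1.48221648e-05]
```

View pics/c7.png

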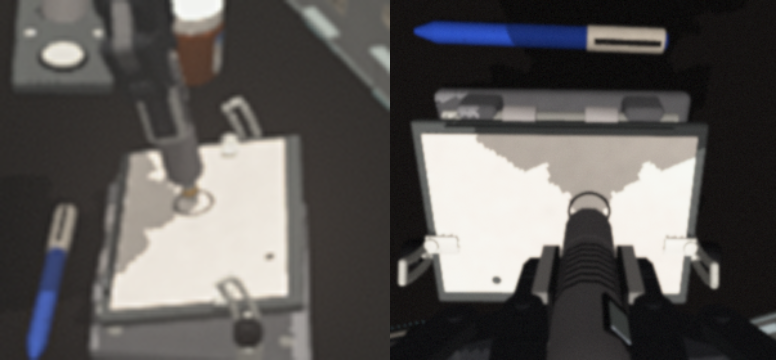

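The nose hovers just above the ring: about (293,254) against the ring centre at (294,257) in the side view. The wrist view is symmetric about the panel. I'll compare against predicted pixels, then press.

Run:
```python
from h import *
a,t=-.405,.262
n=np.array([-np.sin(t)*np.cos(a),-np.sin(t)*np.sin(a),np.cos(t)]); v=ori(-n,[-np.cos(a),-np.sin(a),0]); M=np.array([.5334,-.1072,.0519]); p0=M+.0765*n
s=load('side3');w=load('w6'); print('side M,tip',proj(s,M),proj(s,M+.006*n),'wrist',proj(w,M),proj(w,M+.006*n))
base=force(10)
manip.servo_line(p0+.003*n,v,rate=.03)
r=press(p0,n,v,base,.003,step=.0006); print(r,manip.get_position(),manip.get_time())
for _ in range(3): manip.hold(.3); f=force(5)-base; print(f,f@n)
shot('side','side4'); shot('wrist','w7')
c=cv2.imread('pics/side4.png')[190:310,230:360]; b=cv2.imread('pics/w7.png')[130:250,215:345]
cv2.imwrite('pics/c8.png',np.hstack([cv2.resize(c,(390,360),interpolation=2),cv2.resize(b,(390,360),interpolation=2)]))
```

```text
side M,tip [294.25768592 257.38863888] [293.53443102 254.8554945 ] wrist [284.34638927 224.0817649 ] [284.36456556 227.20515253]
(-0.001799999999999999, np.float64(4.807056116472884)) [ 0.51567255 -0.09959115  0.1240844 ] 24.3333
[-1.45060538  0.20608311  4.26928307] 4.489951122964089
[-0.66779127  0.97217046  3.88938851] 4.014848449275083
[-1.1886445   0.84243993  4.31441508] 4.536124705707083
```

View pics/c8.png

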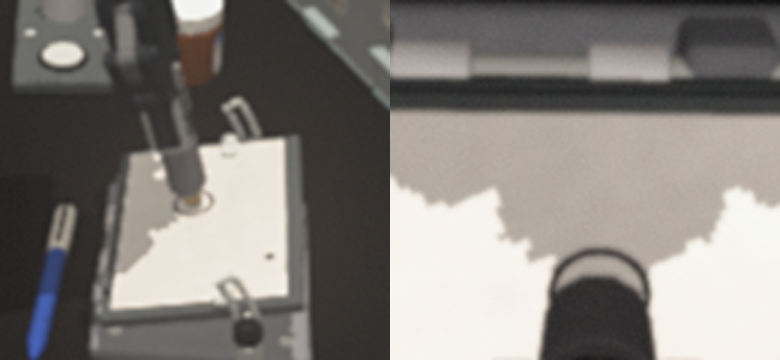

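The nose is inside the ring in both views. The force along the normal is steady at about 4.4 N, which puts the nose about 3.3 mm in. Handing in.

```bash
python3 -c "
from h import *
print(manip.sign_off(), manip.get_time())"
```

```text
the job is handed in; nothing more can be done
the job is handed in; nothing more can be done
```

I pressed the gauge upright on the zero disc at about 5.5 N for 1.5 s, then set it square in the panel's ring, pressing at about 4.4 N (nose roughly 3.3 mm in), and handed in the job while still holding it there; no score came back.

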